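# Seat the end cap in the gearbox housing and swing its keeper over it

## Robot

A 7-joint arm with a two-finger parallel gripper is mounted at the origin on the work surface. World frame = base frame: x ahead of the robot, y to its left, z up, the work surface at z = 0. Lengths are in m, angles in rad, forces in N, time in s.
With the tool pointing down it reaches from about 0.4 to 0.85 m from the base axis. Payload 10.4 kg.
Tool frame: the origin (TCP) lies midway between the tips of the shut fingers; the grasp point (between the pads) lies manip.grip_depth behind it (manip.grip_depth is the distance from the TCP to the grasp point, in m); z points along the fingers, x is the direction in which the jaws open and shut, and the axes are right-handed (so a half turn about z gives the same grasp; the last joint's range is limited). The gripper opens to 85 mm and grips with 20 to 120 N. Pads are 22 mm wide; open, the fingers measure 114 mm over their backs; the gripper's body (76 mm by 85 mm) begins 54 mm behind the grasp point. The pads swing forward as they close: fully open they stand 13 mm farther back than shut.
Start: joints at [1.236, 0.332, -0.065, 1.46, 0.022, 1.35, -0.088], TCP at [0.192, -0.595, 0.231] pointing down, gripper open.
Joint ranges: [-2.6, 2.6], [-0.5, 2.12], [-1.47, 1.34], [0.16, 2.42], [-1.27, 4.41], [0.06, 2.06], [-2.6, 2.6]. Speed limits (rad/s): [2.22, 2.22, 2.79, 2.79, 3.14, 3.14, 3.14].

## Interface

Orientations are given as a unit quaternion [x, y, z, w].
In Python, from workcell import manip gives the robot as it stands. The module is installed in compiled form; this text tells all that it offers.
- The arm moves only by the tool send_rows, never from a script. Its argument "steps" is a list of rows, each a list of 2 entries, a list of its own where there are three numbers: the shift along the tool's x, y, z in m, then the turn about the tool's z in rad. In form: [[[x, y, z], spin], ...]. A call has exactly 8 rows; each row is the pose to reach, as a shift and turn from the pose commanded when the call began, along the tool's axes at that moment; what a row does not reach only later rows make up. A row lasts 1/8 s, in which the tool goes at most 62.5 mm and 10.7 degrees, less where a joint would pass 70% of its speed; a pose out of reach is approached as far as the arm can. A call with a gripper value outside its range is refused whole. "hand" is the opening, from 0 (shut) to 1 (fully open), set as the call begins (left out, the last holds). The fingers move at their own pace and stop on an object; "force" is the grip in N (left out, the last holds). Time passes only in rows, so rows that repeat a pose let the fingers close, or fill a call up. It gives the time, the measured TCP pose, the force and the opening at its end, in the units of the state.
- manip.get_obs(): the state, without advancing time (a new reading comes with each control period).
- manip.camera(name): name is "side" or "top"; returns (picture, depth): 420x560x3 uint8, red, green, blue; 420x560 float32, m along the optical axis (not along the pixel's ray), 0 where there is no reading.
- manip.camera_info(name): a dict with "intrinsics" (3x3 intrinsics, pixels), "dist_coeffs" ([k1, k2, p1, p2, k3] as OpenCV has them; the pictures are not rectified), "pose" (4x4, takes a point from camera to world coordinates). Camera axes: x right, y up, looking along -z (the intrinsics and any distortion apply to the point x, -y, -z); pixel columns grow to the right and rows downward; lengths in m; the calibration is good to about 2 mm. A picture is of the moment at which its call begins. camera_info takes no time and is no camera call.
- manip.hand_in(): hands the job in, once; it reports no verdict.
The state is a dict: "clock": time; "joint_pos": joint angles; "joint_velocities": joint speeds; "tau": joint torques, N m; "position": TCP position; "ee_rot": TCP orientation; "ft_force": force on the tool from outside, world axes, zero at the start; "torque": the same for the moment, N m; "grip_width": opening from 0.0 (shut) to 1.0 (fully open).
Only numpy, scipy, OpenCV 4.12 (cv2) and the standard library are available. Lean on these libraries where they do the work, as an engineer would, in place of code of your own. Each camera call takes 0.05 s, during which the arm holds its last target.

## Task

The loose steel end cap lies on the machined top face of the gearbox housing. With the fingertips only, push it across the face until it drops flat into the empty round recess, then push the keeper's post round as far as it goes, so that the keeper lies over the cap. Do this gently, never pinch or lift the cap or shove it off the housing, and leave the other things where they stand.

Things in the scene. Friction and masses are not known exactly. Their poses are not given: they have to be found in the camera images.
- housing: Half of a gearbox housing, an aluminium block 220 x 160 x 45 mm (its x, y, z), bolted to the bench and immovable, at any yaw. Origin at the centre of its underside; z up; the flat machined top face is 45 mm above the bench. One round recess in the top, 48 mm across and 8 mm deep, its centre 50 mm from the housing's centre along the housing's +x. A foot 28 mm wide and 12 mm high stands out at either end (x).
- seat (a point): Centre of the recess's floor, 37 mm above the bench (8 mm below the top face).
- cap: Loose plain steel end cap: a disc 44 mm across and 8 mm thick, about 0.1 kg, starting flat on the top face on the housing's -x half. Origin at the centre of its underside, z up. Fully seated it is flush with the top face. It slides freely under a light push.
- keeper (a joint): Angle of the keeper in rad, growing anticlockwise seen from above. The keeper is a dark steel strip 14 mm wide and 4 mm thick that pivots over the top face, its underside 2 mm above that face, reaching 40 mm from its pivot. 0 to 0.3 at the start: swung clear of the recess; 1.75: its end stop, pointing at the recess's centre, over the cap. A stiff pivot: about 1.5 N on the post moves it and it stays where left. An unseated cap stands in its way.
- keeper_pivot (a point): The keeper's pivot axis (vertical), fixed on the housing at housing x +88 mm, y +32 mm; this point is 51 mm above the bench, on the strip's top. The small pivot pin there stands 6 mm above the strip.
- keeper_post (a point): Middle of the keeper's upright round post, 12 mm across and 20 mm tall, 34 mm from the pivot near the strip's free end; this point is half-way up the post, 61 mm above the bench (post from 51 to 71 mm). It is pushed sideways round the pivot.
- socket: Bystander: a steel socket 22 mm across and 30 mm tall, standing loose on the housing's top face near its +x, -y corner. Origin at its underside.
- bolt: Bystander: a loose bolt standing on its head on the bench beside the housing (+y side), 20 mm across, 40 mm tall. Origin at its underside.
- oil: Bystander: oil bottle 64 mm across, 160 mm tall, on the bench to the robot's left.
- jar: Bystander: glass jar 70 mm across, 90 mm tall, on the bench to the right.
- driver: Bystander: screwdriver lying on the bench to the right.
- wrench: Bystander: wrench lying on the bench to the left.
- cup: Bystander: open white cup, 80 mm across, 85 mm tall, on the bench to the right, beyond the jar.

How it is judged:
By the outcome, as a careful person would: the job done as asked, in the order asked, and still so for the second after the job is handed in, with the robot touching nothing.
It also fails if it takes over 48 s, if anything falls off the work surface, if the arm or the gripper's body presses on something with over 40 N, if the wrist force passes 120 N, or if a joint passes its speed limit or range.

## Working session

There is one attempt and no reset: what is moved stays moved. The work goes in short steps, Python scripts to look and compute and a tool call to move; the robot and the scene stay as the last step left them, time stands still between calls to the robot, and variables do not carry over. Pictures are saved under pics/ and viewed, and the job is handed in when it is done.

Besides the shell and the picture viewer there is one more tool, called after "Request:" by a JSON object that holds its "fn" and its "kwargs". send_rows: Moves the arm, as the interface text tells. Its arguments: {"type":"object","properties":{"steps":{"type":"array"},"hand":{"type":"number"},"force":{"type":"number"}},"required":["steps"]}

```bash
mkdir -p pics
cat > h.py <<'E'
import numpy as np, cv2
from workcell import manip
def snap(name,fn):
    p,d=manip.camera(name); cv2.imwrite(f'pics/{fn}.png',p[:,:,::-1]); np.save(f'pics/{fn}.npy',d); return p,d
def ray(name,uv):
    i=manip.camera_info(name); K=np.array(i['intrinsics']);D=np.array(i['dist_coeffs']);T=np.array(i['pose'])
    n=cv2.undistortPoints(np.array(uv,float).reshape(-1,1,2),K,D)[:,0]
    r=np.c_[n[:,0],-n[:,1],-np.ones(len(n))]@T[:3,:3].T
    return T[:3,3],r
def atz(name,uv,z):
    o,r=ray(name,uv); z=np.broadcast_to(z,len(r)); return o+r*((z-o[2])/r[:,2])[:,None]
def proj(name,P):
    i=manip.camera_info(name); K=np.array(i['intrinsics']);D=np.array(i['dist_coeffs']);T=np.array(i['pose'])
    c=(np.array(P,float).reshape(-1,3)-T[:3,3])@T[:3,:3]
    return cv2.projectPoints(np.c_[c[:,0],-c[:,1],-c[:,2]],np.zeros(3),np.zeros(3),K,D)[0][:,0]
def crop(fn,out,x0,y0,x1,y1,s):
    im=cv2.imread(f'pics/{fn}.png')[y0:y1,x0:x1]; cv2.imwrite(f'pics/{out}.png',cv2.resize(im,None,fx=s,fy=s,interpolation=cv2.INTER_CUBIC))
E
python3 - <<'E'
from h import *
snap('top','t0');snap('side','s0')
print(manip.camera_info('top'));print(manip.camera_info('side'));print(manip.get_obs(), manip.grip_depth)
E
```

```text
{'intrinsics': array([[531.70534464,   0.        , 272.62083847],
       [  0.        , 531.70534464, 211.08418881],
       [  0.        ,   0.        ,   1.        ]]), 'dist_coeffs': array([-0.05225812,  0.        ,  0.        ,  0.        ,  0.        ]), 'pose': array([[-0.01261308,  0.99818874, -0.05882302,  0.45306697],
       [-0.999829  , -0.0133857 , -0.01275913, -0.01665546],
       [-0.01352341,  0.05865203,  0.99818688,  1.25039235],
       [ 0.        ,  0.        ,  0.        ,  1.        ]])}
{'intrinsics': array([[384.95618438,   0.        , 286.76850521],
       [  0.        , 384.95618438, 211.84268904],
       [  0.        ,   0.        ,   1.        ]]), 'dist_coeffs': array([0.01285676, 0.        , 0.        , 0.        , 0.        ]), 'pose': array([[ 0.93083772,  0.19381921, -0.30979874,  0.26313147],
       [-0.36469436,  0.43883493, -0.82123196, -0.74795646],
       [-0.02322002,  0.87741553,  0.47916888,  0.49783759],
       [ 0.        ,  0.        ,  0.        ,  1.        ]])}
{'clock': 0.1, 'joint_pos': array([ 1.23637924,  0.33278784, -0.06469764,  1.46084511,  0.02160478,
        1.34989235, -0.08851853]), 'joint_velocities': array([-0.0001887 , -0.0016763 ,  0.00080842, -0.00392614, -0.00098165,
       -0.00104518, -0.00196041]), 'tau': array([ 5.43464048e-04, -6.26739407e+01,  4.86421294e-02, -3.92431748e+01,
        1.61997846e-02,  7.01368059e-03,  2.99833118e-05]), 'position': array([ 0.19163711, -0.59455101,  0.23061433]), 'ee_rot': array([ 8.08327713e-01, -5.88732474e-01, -5.17360488e-04, -3.39019162e-04]), 'ft_force': array([-0.20281548,  0.31575937, -0.35949185]), 'torque': array([ 0.02332844,  0.03147665, -0.03276647]), 'grip_width': 1.0019477759273843} 0.0187
```

View pics/t0.png

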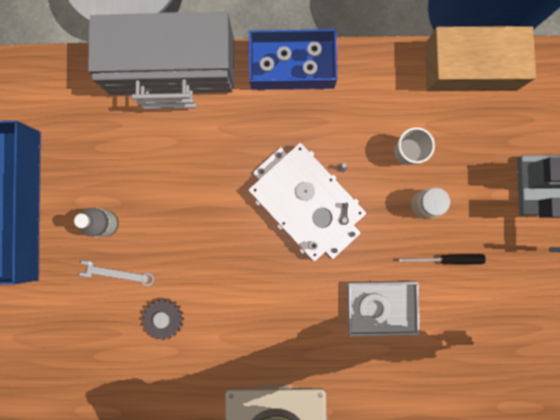

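View pics/s0.png

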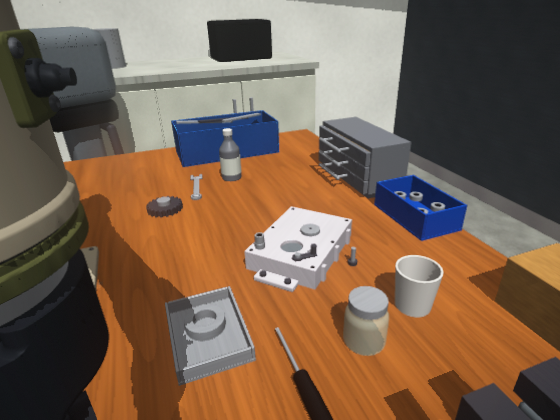

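Run:
```python
from h import *
crop('t0','t0c',240,135,375,270,4.4)
crop('s0','s0c',235,200,365,300,6)
```

```text
(no output)
```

View pics/t0c.png

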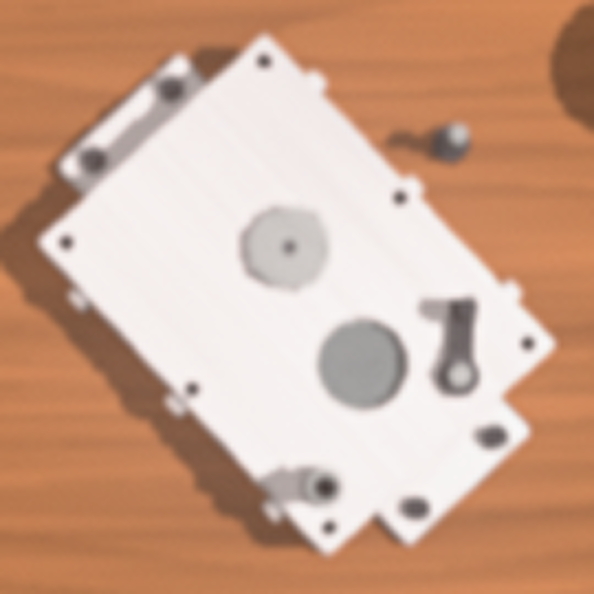

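View pics/s0c.png

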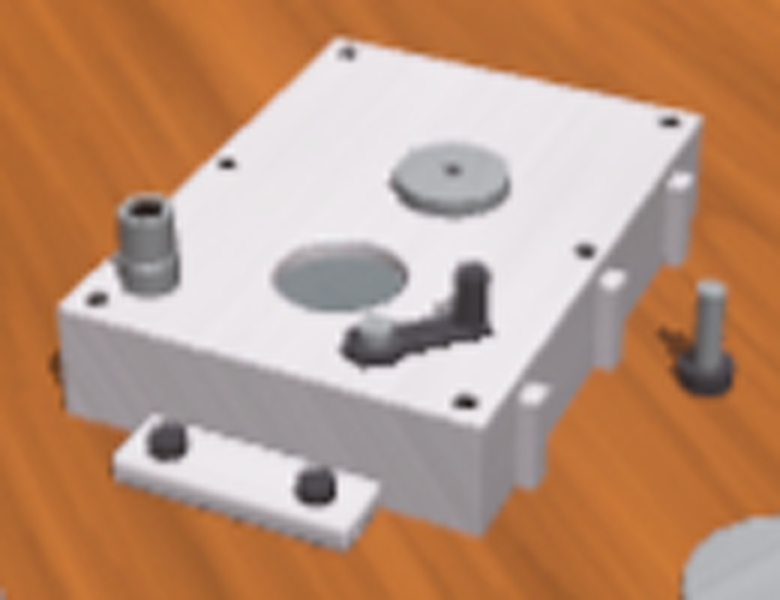

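Run:
```python
from h import *
P=np.array([[265,33],[40,240],[328,553],[555,343],[285,247],[363,364],[459,374],[462,305],[323,487],[455,138]],float)
uv=(P+.5)/4.4-.5+[240,135]
z=[.045]*4+[.053,.045,.057,.071,.075,.04]
W=atz('top',uv,z); print(W.round(4))
S=np.array([[340,38],[702,117],[485,428],[62,305],[451,180],[341,280],[376,328],[472,268],[146,207]],float)
us=(S+.5)/6-.5+[235,200]
Ws=atz('side',us,[.045]*4+[.053,.045,.057,.071,.075]); print(Ws.round(4))
# fit: top corners order A(-x,+y) B(-x,-y) C(+x,-y) D(+x,+y)
L=np.array([[-.11,.08],[-.11,-.08],[.11,-.08],[.11,.08],[.05,0],[.088,.032]])
def fit(Q):
    c=Q.mean(0);l=L.mean(0);H=(L-l).T@(Q-c);a=np.arctan2(H[0,1]-H[1,0],H[0,0]+H[1,1])
    R=np.array([[np.cos(a),-np.sin(a)],[np.sin(a),np.cos(a)]]);t=c-R@l
    print('yaw',a,np.degrees(a),t,'res',(Q-(L@R.T+t)).round(4).tolist());return R,t
R,t=fit(W[[0,1,2,3,5,6],:2])
print('capL',(W[4:,:2]-t)@R)
R2,t2=fit(Ws[[0,3,2,1,5,6],:2][[0,1,2,3,4,5]]) if 0 else (None,None)
Q=Ws[[1,0,3,2,5,6],:2]; R2,t2=fit(Q); print('side local',(Ws[4:,:2]-t2)@R2)
```

```text
[[ 0.6814 -0.0656  0.045 ]
 [ 0.5749  0.0526  0.045 ]
 [ 0.4115 -0.0936  0.045 ]
 [ 0.5179 -0.2125  0.045 ]
 [ 0.5687 -0.0737  0.053 ]
 [ 0.5084 -0.1133  0.045 ]
 [ 0.5021 -0.1612  0.057 ]
 [ 0.5363 -0.1617  0.071 ]
 [ 0.4456 -0.0898  0.075 ]
 [ 0.6257 -0.1638  0.04  ]]
[[ 0.5777  0.0526  0.045 ]
 [ 0.6827 -0.0667  0.045 ]
 [ 0.5201 -0.2132  0.045 ]
 [ 0.4149 -0.0927  0.045 ]
 [ 0.5675 -0.0826  0.053 ]
 [ 0.5097 -0.1167  0.045 ]
 [ 0.5031 -0.1645  0.057 ]
 [ 0.5383 -0.1637  0.071 ]
 [ 0.4483 -0.0897  0.075 ]]
yaw -2.41090634276232 -138.13475824160156 [ 0.54626426 -0.07961727] res [[-0.0002, 0.0002], [0.0001, -0.0008], [0.0006, -0.0002], [0.0002, 0.0001], [-0.0006, -0.0003], [-0.0, 0.001]]
capL [[-0.02064189  0.01057727]
 [ 0.05069422 -0.00019191]
 [ 0.08736881  0.03127457]
 [ 0.06220237  0.05454275]
 [ 0.08176306 -0.05963828]
 [-0.00302174  0.11570741]]
yaw -2.4137869516017227 -138.29980497052742 [ 0.54831149 -0.08091298] res [[-0.001, 0.0008], [0.0004, 0.0006], [0.0019, 0.0017], [0.0007, 0.0006], [-0.0013, -0.0026], [-0.0008, -0.0011]]
side local [[-0.01317028  0.01401297]
 [ 0.05268867  0.00104529]
 [ 0.08933848  0.03231502]
 [ 0.06254544  0.05510626]
 [ 0.0805271  -0.06000194]]
```

Run:
```python
from h import *
W=atz('top',(np.array([[289,247.]])+.5)/4.4-.5+[240,135],.053)
Ws=atz('side',(np.array([[452,169.],[451,176]])+.5)/6-.5+[235,200],.053)
print(W,Ws)
# overlay model with mean fit
for nm,fn,t,a in(('top','t0',(.5463,-.0796),-2.411),('side','s0',(.5483,-.0809),-2.4125)):
    R=np.array([[np.cos(a),-np.sin(a)],[np.sin(a),np.cos(a)]])
    im=cv2.imread(f'pics/{fn}.png'); x0,y0,x1,y1,s=(240,135,375,270,4.4) if nm=='top' else (235,200,365,300,6)
    im=cv2.resize(im[y0:y1,x0:x1],None,fx=s,fy=s,interpolation=cv2.INTER_CUBIC)
    th=np.linspace(0,6.283,60)
    def dr(x,y,r,z,c):
        l=np.c_[x+r*np.cos(th),y+r*np.sin(th)]@R.T+t
        p=(proj(nm,np.c_[l,np.full(60,z)])-[x0,y0]+.5)*s-.5
        cv2.polylines(im,[p.round().astype(int)],True,c,1)
    dr(.05,0,.024,.045,(0,0,255))
    for k in((-.0206,.0106,(0,200,0)),(-.0165,.012,(255,0,0))): dr(k[0],k[1],.022,.053,k[2])
    dr(.0628,.0545,.006,.071,(0,255,255)); dr(.0628,.0545,.006,.051,(0,255,255))
    cv2.imwrite(f'pics/o_{nm}.png',im)
```

```text
[[ 0.56866758 -0.0757719   0.053     ]] [[ 0.5710627  -0.07558567  0.053     ]
 [ 0.56864438 -0.08001764  0.053     ]]
```

View pics/o_top.png

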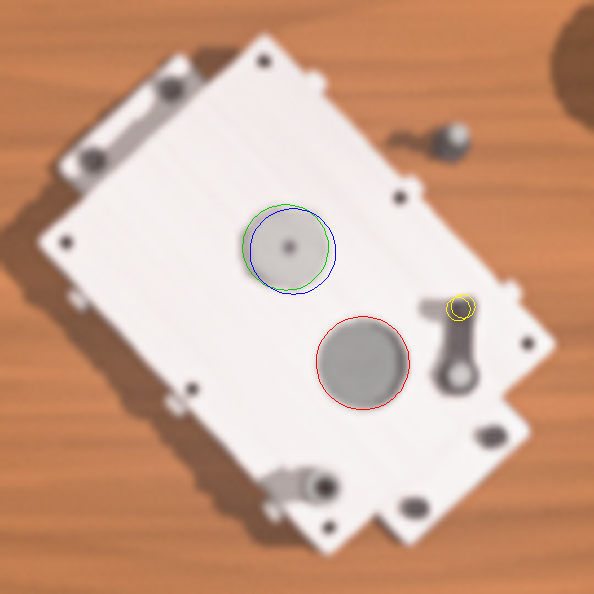

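View pics/o_side.png

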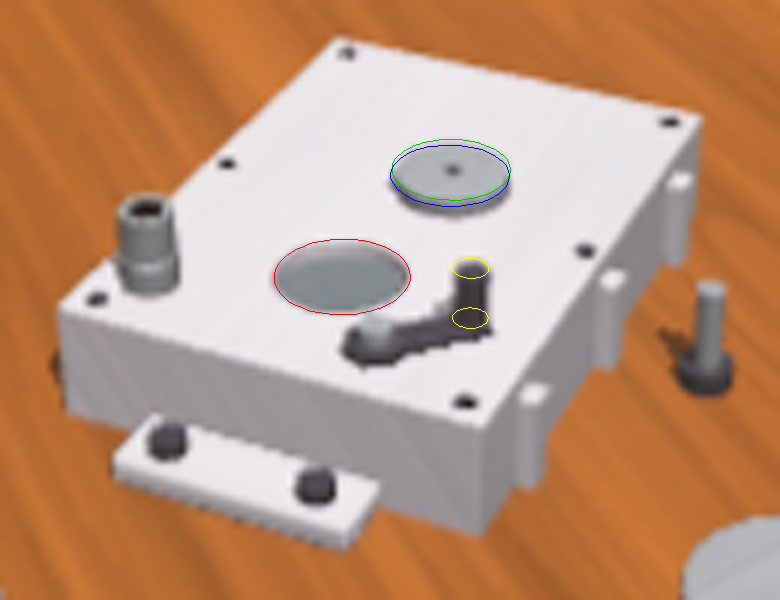

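```bash
cat >> h.py <<'E'
from scipy.spatial.transform import Rotation as Ro
def rel(p,yawy_deg=None):
    o=manip.get_obs(); R=Ro.from_quat(o['ee_rot']).as_matrix(); d=R.T@(np.array(p)-o['position'])
    cur=np.degrees(np.arctan2(R[1,1],R[0,1]))
    sp=0 if yawy_deg is None else -np.radians((yawy_deg-cur+180)%360-180)
    print('shift',d.round(4),'spin',round(sp,4),'cur yaw_y',cur.round(2),'pos',o['position'].round(4),'f',o['ft_force'].round(2),'t',o['clock'],'w',round(o['grip_width'],3))
E
python3 - <<'E'
from h import *
rel([.609,-.0505,.16],-147.5)
E
```

```text
shift [-0.3897 -0.5641  0.0711] spin -0.2554 cur yaw_y -162.13 pos [ 0.1916 -0.5946  0.2306] f [-0.2   0.32 -0.36] t 0.1 w 1.002
```

Request:
{"fn": "send_rows", "kwargs": {"steps": [[[-0.015,-0.022,0],-0.02],[[-0.04,-0.058,0],-0.05],[[-0.07,-0.1,0],-0.1],[[-0.1,-0.145,0],-0.15],[[-0.13,-0.19,0],-0.2],[[-0.16,-0.235,0],-0.255],[[-0.19,-0.275,0],-0.255],[[-0.215,-0.311,0],-0.255]], "hand": 0.2}}

```text
clock: 1.1
position: [0.4226, -0.293, 0.2311]
ee_rot: [0.877, -0.481, -0.0, 0.0]
ft_force: [0.8, 0.8, -0.2]
grip_width: 0.2
```

Run:
```python
from h import *
rel([.609,-.0505,.16],-147.5)
```

```text
shift [-0.1042 -0.2876  0.0711] spin 0.0005 cur yaw_y -147.47 pos [ 0.4226 -0.293   0.2311] f [ 0.79  0.84 -0.15] t 1.1 w 0.2
```

Request:
{"fn": "send_rows", "kwargs": {"steps": [[[-0.015,-0.041,0],0],[[-0.032,-0.088,0],0],[[-0.05,-0.137,0],0],[[-0.067,-0.186,0.01],0],[[-0.084,-0.232,0.03],0],[[-0.097,-0.268,0.05],0],[[-0.104,-0.288,0.071],0],[[-0.104,-0.288,0.071],0]]}}

```text
clock: 2.1
position: [0.6082, -0.0506, 0.1581]
ee_rot: [0.877, -0.48, -0.002, 0.0]
ft_force: [-0.1, -0.2, 0.2]
grip_width: 0.198
```

Run:
```python
from h import *
rel([.609,-.0505,.048],-147.5)
snap('side','s1');snap('top','t1');crop('s1','s1c',215,130,365,270,5);crop('t1','t1c',240,100,375,270,4.4)
```

```text
shift [ 0.0007 -0.001   0.1101] spin 0.0025 cur yaw_y -147.36 pos [ 0.6082 -0.0506  0.1581] f [-0.12 -0.24  0.22] t 2.1 w 0.198
```

View pics/s1c.png

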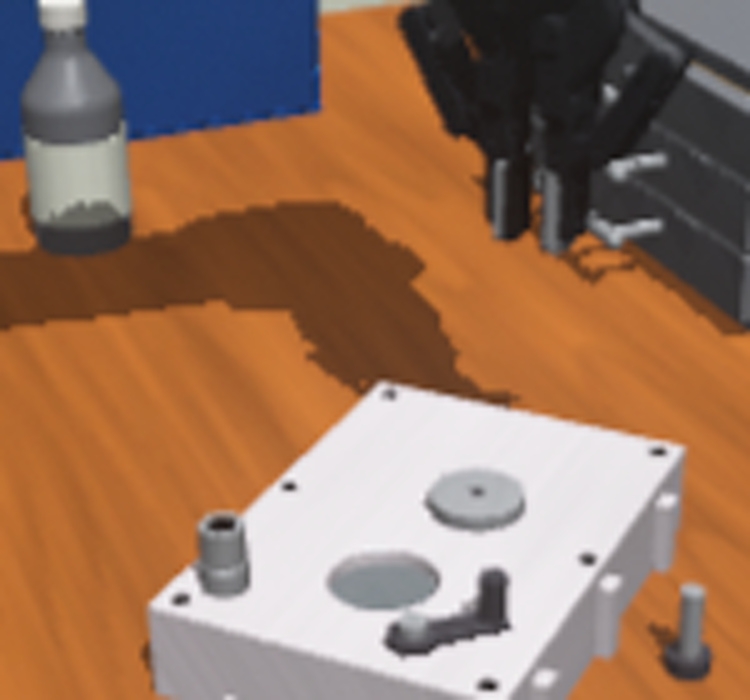

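View pics/t1c.png

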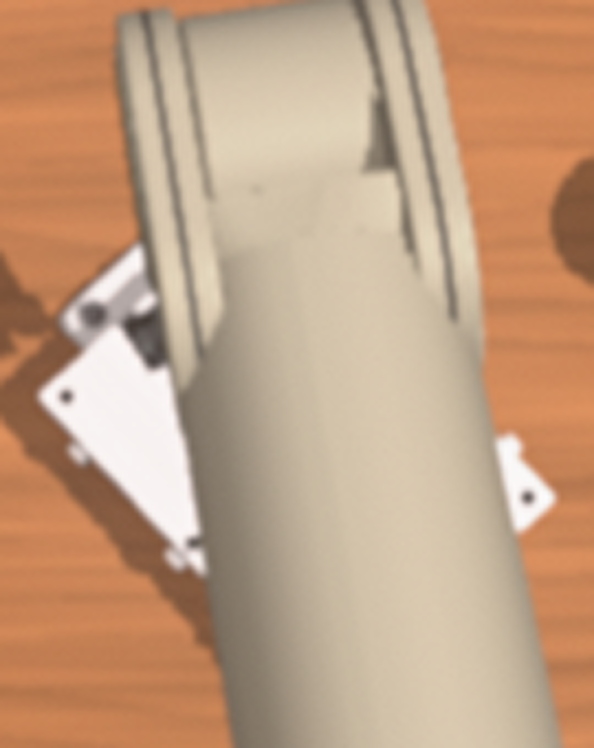

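Run:
```python
from h import *
o=manip.get_obs(); p=o['position'];R=Ro.from_quat(o['ee_rot']).as_matrix()
q=lambda P:((proj('side',P)-[215,130]+.5)*5-.5).round(1)
for z in (0,.004):
  for sx in(-1,1):
    print(z,sx,q([p+R@np.array([sx*a,b,-z]) for a,b in((.0085,.011),(.0085,-.011),(.023,.011),(.023,-.011))]).tolist())
crop('s1','s1d',300,140,350,190,12)
```

```text
0 -1 [[505.3, 241.5], [532.0, 224.8], [477.3, 234.3], [504.3, 217.8]]
0 1 [[538.8, 250.2], [565.2, 233.2], [568.0, 257.8], [594.1, 240.4]]
0.004 -1 [[505.4, 233.1], [532.2, 216.4], [477.3, 225.8], [504.4, 209.5]]
0.004 1 [[539.0, 241.7], [565.5, 224.7], [568.2, 249.2], [594.4, 231.9]]
```

View pics/s1d.png

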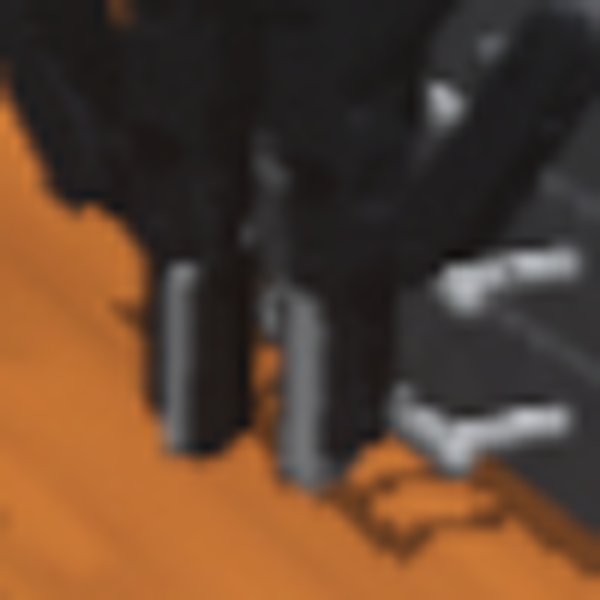

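Request:
{"fn": "send_rows", "kwargs": {"steps": [[[0,-0.001,0.02],0],[[0.001,-0.001,0.05],0],[[0.001,-0.001,0.075],0],[[0.001,-0.001,0.09],0],[[0.001,-0.001,0.1],0],[[0.001,-0.001,0.106],0],[[0.001,-0.001,0.1095],0],[[0.001,-0.001,0.1095],0]]}}

```text
clock: 3.2
position: [0.6105, -0.0528, 0.051]
ee_rot: [0.877, -0.481, 0.0, -0.0]
ft_force: [1.1, 0.1, -0.8]
grip_width: 0.195
```

Run:
```python
from h import *
rel([.509,-.1145,.048],-147.5)
snap('side','s2');crop('s2','s2c',235,170,365,270,6)
```

```text
shift [-0.0024  0.1188  0.003 ] spin -0.0004 cur yaw_y -147.52 pos [ 0.6105 -0.0528  0.051 ] f [ 1.08  0.11 -0.81] t 3.2 w 0.195
```

View pics/s2c.png

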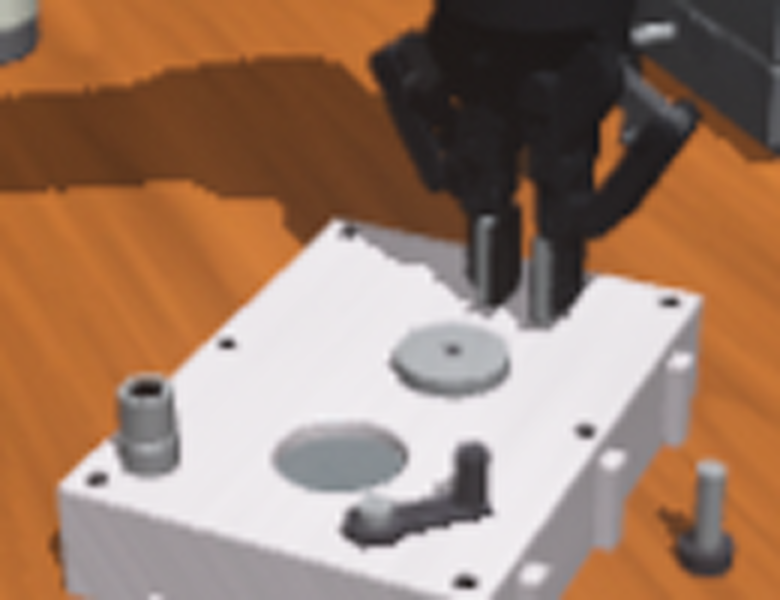

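Request:
{"fn": "send_rows", "kwargs": {"steps": [[[-0.001,0,0.001],0],[[-0.002,0,0.003],0],[[-0.002,0.005,0.003],0],[[-0.002,0.01,0.003],0],[[-0.002,0.014,0.003],0],[[-0.002,0.018,0.003],0],[[-0.002,0.022,0.003],0],[[-0.002,0.026,0.003],0]]}}

```text
clock: 4.25
position: [0.5872, -0.0652, 0.0479]
ee_rot: [0.877, -0.481, 0.0, -0.0]
ft_force: [0.7, 0.5, -0.5]
grip_width: 0.198
```

Request:
{"fn": "send_rows", "kwargs": {"steps": [[[0,0.004,0],0],[[0,0.008,0],0],[[0,0.012,0],0],[[0,0.016,0],0],[[0,0.02,0],0],[[0,0.024,0],0],[[0,0.027,0],0],[[0,0.028,0],0]]}}

```text
clock: 5.25
position: [0.5636, -0.0802, 0.0478]
ee_rot: [0.877, -0.481, 0.0, 0.0]
ft_force: [-0.5, 1.1, 1.1]
grip_width: 0.2
```

Run:
```python
from h import *
rel([.511,-.1142,.048],-147.5)
snap('side','s3');crop('s3','s3c',235,170,365,270,6)
```

```text
shift [ 0.0004  0.0626 -0.0002] spin -0.0006 cur yaw_y -147.53 pos [ 0.5636 -0.0802  0.0478] f [-0.5   1.07  1.06] t 5.25 w 0.2
```

View pics/s3c.png

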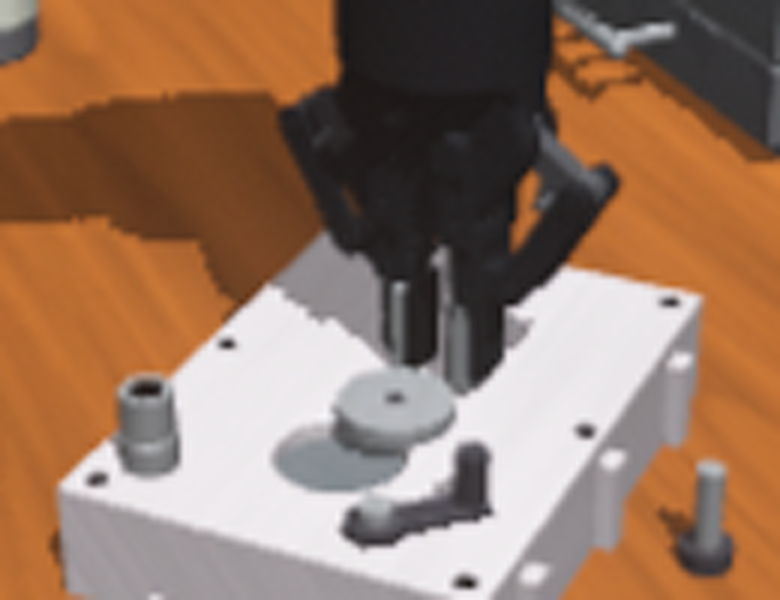

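Run:
```python
from h import *
c=atz('side',(np.array([[395,398.5],[341,457.5]])+.5)/6-.5+[235,170],[.053,.045]);print(c)
R=Ro.from_quat(manip.get_obs()['ee_rot']).as_matrix(); print('tool frame',(c-manip.get_obs()['position'])@R)
```

```text
[[ 0.53802104 -0.09883059  0.053     ]
 [ 0.51025843 -0.11528152  0.045     ]]
tool frame [[ 0.00199068  0.03152326 -0.00516039]
 [ 0.00096431  0.06377718  0.0028413 ]]
```

Request:
{"fn": "send_rows", "kwargs": {"steps": [[[0,0.003,0],0],[[0,0.006,0],0],[[-0.0005,0.01,0],0],[[-0.001,0.014,0],0],[[-0.001,0.018,0],0],[[-0.001,0.021,0],0],[[-0.001,0.024,0],0],[[-0.001,0.026,0],0]]}}

```text
clock: 6.3
position: [0.5411, -0.0933, 0.0479]
ee_rot: [0.877, -0.481, 0.0, 0.0]
ft_force: [0.3, 0.2, 0.6]
grip_width: 0.2
```

Run:
```python
from h import *
rel([.511,-.1142,.048],-147.5)
snap('side','s4');crop('s4','s4c',235,170,365,270,6)
```

```text
shift [ 0.0015  0.0366 -0.0001] spin -0.0005 cur yaw_y -147.53 pos [ 0.5411 -0.0933  0.0479] f [0.26 0.15 0.6 ] t 6.3 w 0.2
```

View pics/s4c.png

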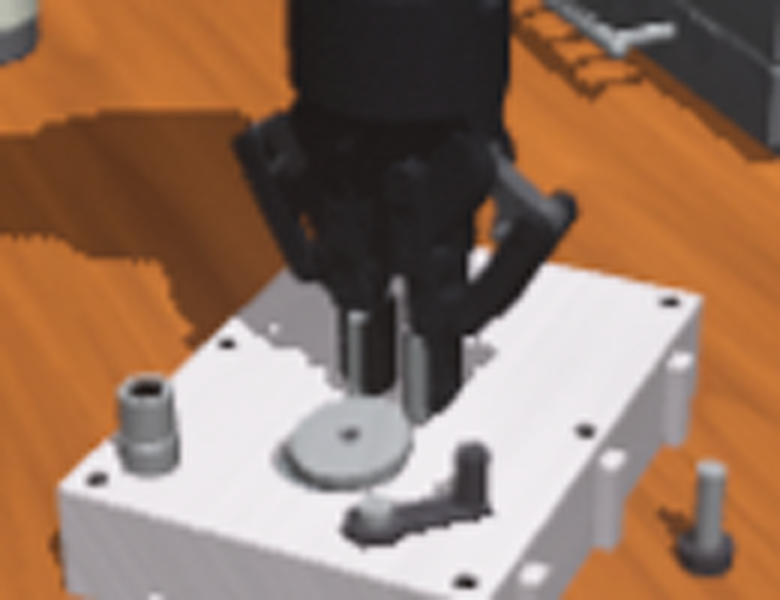

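Request:
{"fn": "send_rows", "kwargs": {"steps": [[[0,0.001,0],0],[[0,0.002,0],0],[[0,0.003,0],0],[[0,0.004,0],0],[[0,0.005,0],0],[[0,0.006,0],0],[[0,0.006,0],0],[[0,0.006,0],0]]}}

```text
clock: 7.35
position: [0.5362, -0.0964, 0.0478]
ee_rot: [0.877, -0.481, 0.0, 0.0]
ft_force: [0.4, 0.1, -0.1]
grip_width: 0.201
```

Run:
```python
from h import *
rel([.511,-.1142,.048],-147.5)
snap('side','s5');crop('s5','s5c',265,220,325,270,12)
```

```text
shift [ 0.0015  0.0308 -0.0002] spin -0.0005 cur yaw_y -147.53 pos [ 0.5362 -0.0964  0.0478] f [ 0.45  0.15 -0.13] t 7.35 w 0.201
```

View pics/s5c.png

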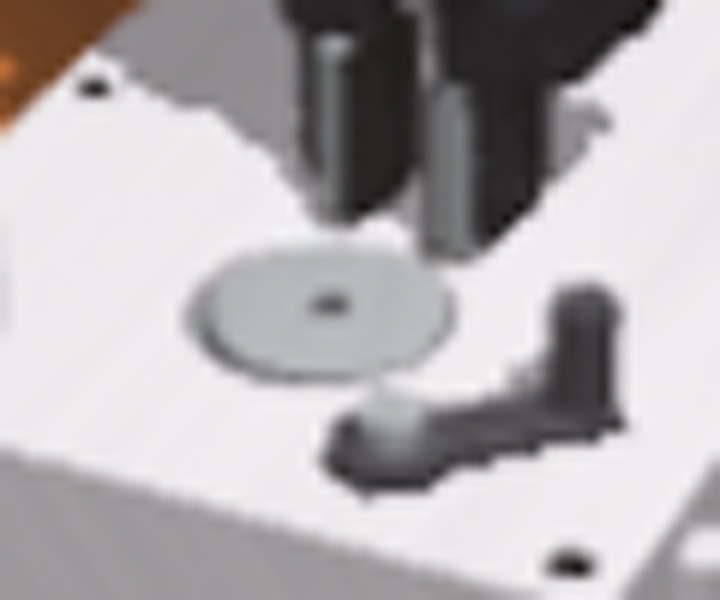

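Run:
```python
from h import *
d=np.load('pics/s5.npy')
i=manip.camera_info('side');T=np.array(i['pose'])
for v in range(239,253,1):
    us=np.arange(278,308,2); o,r=ray('side',[(u,v) for u in us])
    P=o+r*d[v,us][:,None]; print(v,(P[:,2]*1000).round(1))
```

```text
239 [44.4 45.2 45.  44.2 46.9 45.4 43.6 46.2 44.3 44.7 44.1 53.  55.7 53.4
 54. ]
240 [45.5 45.5 44.4 44.9 44.4 44.8 45.3 44.5 46.  44.9 45.  46.  52.  50.
 45.1]
241 [44.8 44.7 45.1 40.8 44.9 46.3 46.8 45.7 45.3 45.1 44.  44.5 45.4 45.6
 44. ]
242 [45.4 45.9 43.6 44.3 45.9 45.2 45.2 45.6 46.  45.  44.7 44.8 45.2 45.4
 44.7]
243 [ 44.5  46.2  40.6  45.7  44.2  45.2  45.7  45.   43.5 497.8  46.6  44.9
  43.6  45.   44.3]
244 [45.8 44.  44.2 45.9 45.4 45.2 45.4 45.7 45.7 44.9 45.2 45.2 44.3 45.2
 45.3]
245 [46.3 41.2 44.7 45.6 45.4 45.3 45.6 45.9 44.6 45.9 45.5 44.4 44.6 45.3
 44. ]
246 [44.8 38.4 45.4 45.7 44.2 45.8 44.6 45.6 44.7 46.  45.6 44.9 43.5 43.7
 45.4]
247 [44.2 44.8 43.6 45.6 45.2 44.6 44.9 45.1 44.4 45.7 46.  44.8 44.2 45.7
 43.8]
248 [45.6 45.2 41.9 45.1 45.4 45.5 46.3 46.4 45.6 44.5 46.2 44.7 46.9 44.4
 45.9]
249 [45.3 45.1 38.1 45.2 46.  44.4 45.1 45.5 45.7 47.  44.9 42.8 44.8 45.
 45.5]
250 [45.1 45.4 44.9 42.3 44.9 44.2 45.5 45.7 45.9 45.3 42.8 45.  45.6 45.2
 45.3]
251 [45.3 45.9 45.2 45.3 41.1 43.7 43.3 44.1 46.  45.7 45.4 45.4 44.  44.9
 45.4]
252 [44.1 44.1 44.5 45.7 44.7 46.4 44.2 45.3 44.1 57.  57.9 44.3 45.6 44.
 51. ]
```

Run:
```python
from h import *
rel([.5646,-.1870,.060],-138.2)
```

```text
shift [ 0.0917  0.0247 -0.0122] spin -0.1627 cur yaw_y -147.52 pos [ 0.5362 -0.0964  0.0478] f [0.09 0.25 0.83] t 7.4 w 0.204
```

Request:
{"fn": "send_rows", "kwargs": {"steps": [[[0,0,-0.02],0],[[0,0,-0.05],0],[[0.01,0.003,-0.06],-0.04],[[0.03,0.008,-0.06],-0.09],[[0.055,0.015,-0.06],-0.13],[[0.077,0.021,-0.06],-0.163],[[0.092,0.025,-0.05],-0.163],[[0.092,0.025,-0.035],-0.163]], "hand": 0}}

```text
clock: 8.4
position: [0.5647, -0.1884, 0.0826]
ee_rot: [0.912, -0.409, 0.0, 0.0]
ft_force: [0.3, 0.7, 0.6]
grip_width: 0.0
```

Run:
```python
from h import *
rel([.5646,-.1870,.060],-138.2)
snap('side','s6');crop('s6','s6c',255,190,365,270,7)
```

```text
shift [-0.0012 -0.0009  0.0226] spin -0.0021 cur yaw_y -138.32 pos [ 0.5647 -0.1884  0.0826] f [0.26 0.71 0.63] t 8.4 w 0.0
```

View pics/s6c.png

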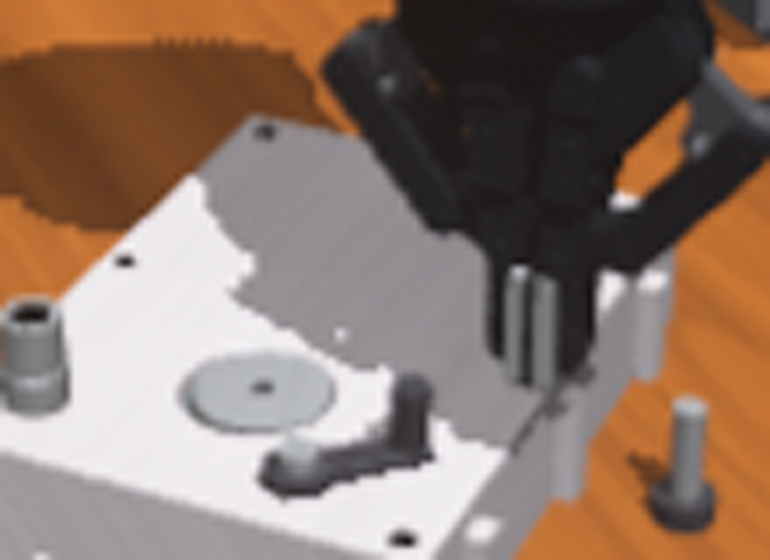

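Request:
{"fn": "send_rows", "kwargs": {"steps": [[[0,0,0.01],0],[[0,0,0.02],0],[[0,0,0.0225],0],[[-0.003,0,0.0225],0],[[-0.006,0,0.0225],0],[[-0.009,0,0.0225],0],[[-0.012,0,0.0225],0],[[-0.014,0,0.0225],0]]}}

```text
clock: 9.45
position: [0.555, -0.1769, 0.0604]
ee_rot: [0.913, -0.408, 0.0, 0.0]
ft_force: [0.4, -0.0, -0.8]
grip_width: 0.001
```

Request:
{"fn": "send_rows", "kwargs": {"steps": [[[-0.003,0,0],0],[[-0.006,0,0],0],[[-0.009,0,0],0],[[-0.012,0,0],0],[[-0.015,0,0],0],[[-0.018,0,0],0],[[-0.021,0,0],0],[[-0.022,0,0],0]]}}

```text
clock: 10.45
position: [0.5412, -0.1605, 0.0609]
ee_rot: [0.913, -0.408, 0.001, -0.0]
ft_force: [4.4, -0.1, 3.1]
grip_width: -0.001
```

Run:
```python
from h import *
a=-2.412;R=np.array([[np.cos(a),-np.sin(a)],[np.sin(a),np.cos(a)]])
print('local TCP',(manip.get_obs()['position'][:2]-[.5478,-.0806])@R, manip.get_obs()['position'][2])
snap('side','s7');crop('s7','s7c',255,190,365,270,7)
```

```text
local TCP [0.05816595 0.05512642] 0.06092798240899476
```

View pics/s7c.png

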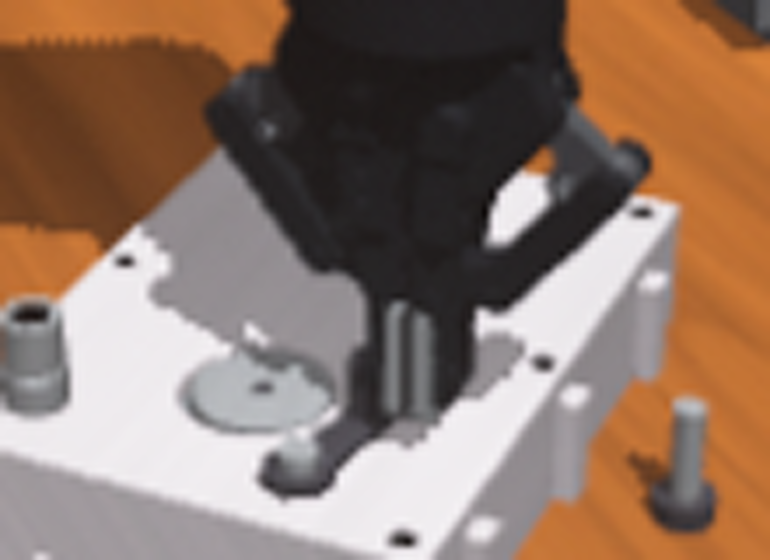

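Request:
{"fn": "send_rows", "kwargs": {"steps": [[[-0.003,0,0],0],[[-0.006,0,0],0],[[-0.009,0,0],0],[[-0.011,0,0],0],[[-0.013,0,0],0],[[-0.015,0,0],0],[[-0.017,0,0],0],[[-0.018,0,0],0]]}}

```text
clock: 11.5
position: [0.5281, -0.1474, 0.0602]
ee_rot: [0.913, -0.408, -0.0, 0.0]
ft_force: [0.6, -2.6, 0.0]
grip_width: -0.002
```

```bash
cat > k.py <<'E'
from h import *
import sys
a=-2.412;R=np.array([[np.cos(a),-np.sin(a)],[np.sin(a),np.cos(a)]])
print('local TCP',(manip.get_obs()['position'][:2]-[.5478,-.0806])@R, manip.get_obs()['position'][2],manip.get_obs()['ft_force'])
n=sys.argv[1]
snap('side',n);crop(n,n+'c',255,190,365,270,7)
E
python3 k.py s8
```

```text
local TCP [0.05918469 0.03665716] 0.06021259033660685 [ 0.58414159 -2.55585526  0.02135249]
```

View pics/s8c.png

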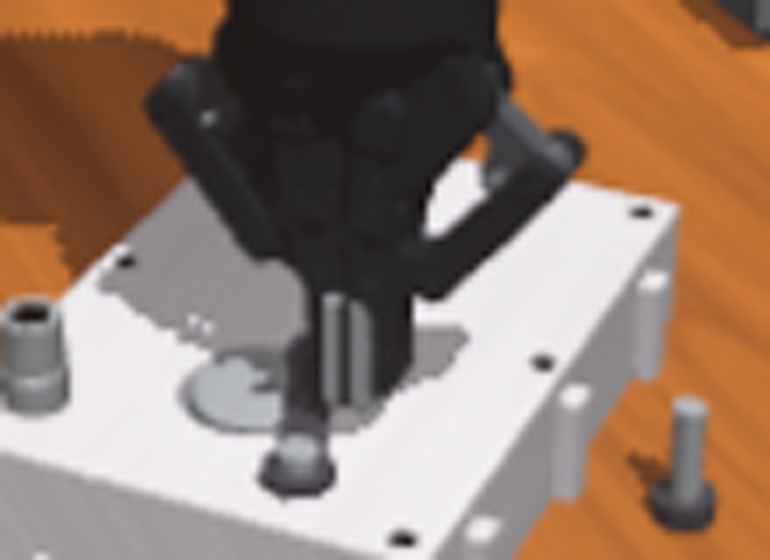

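Keeper is about two thirds round and the cap lies flat. I'll continue in small steps, watching the force.

Request:
{"fn": "send_rows", "kwargs": {"steps": [[[-0.001,0,0],0],[[-0.002,0,0],0],[[-0.003,0,0],0],[[-0.004,0,0],0],[[-0.005,0,0],0],[[-0.006,0,0],0],[[-0.006,0,0],0],[[-0.006,0,0],0]]}}

```text
clock: 12.55
position: [0.5244, -0.1427, 0.0603]
ee_rot: [0.913, -0.408, -0.0, -0.0]
ft_force: [0.1, -3.6, 1.3]
grip_width: -0.001
```

```bash
python3 k.py s9
```

```text
local TCP [0.05878803 0.03070648] 0.060315548086570296 [ 0.13661911 -3.56772319  1.27208903]
```

View pics/s9c.png

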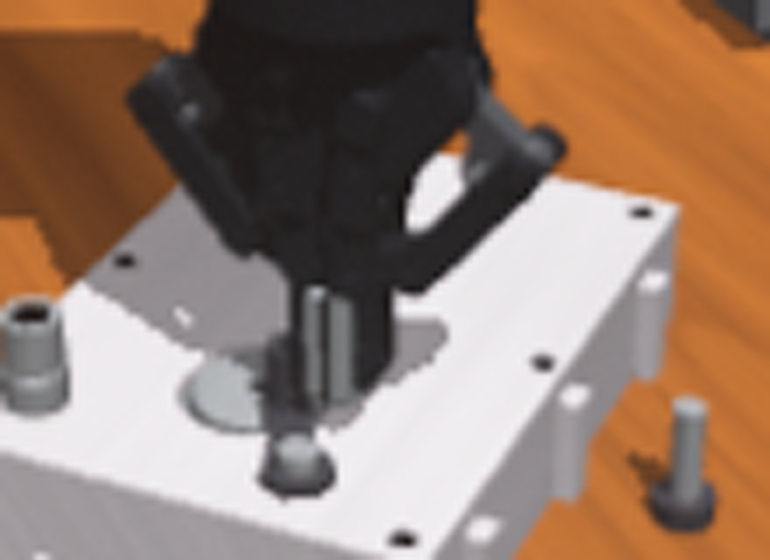

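Request:
{"fn": "send_rows", "kwargs": {"steps": [[[-0.0005,0,0],0],[[-0.001,0,0],0],[[-0.0015,0,0],0],[[-0.002,0,0],0],[[-0.0025,0,0],0],[[-0.003,0,0],0],[[-0.003,0,0],0],[[-0.003,0,0],0]]}}

```text
clock: 13.6
position: [0.5225, -0.1405, 0.0603]
ee_rot: [0.913, -0.408, 0.0, -0.0]
ft_force: [0.6, -4.2, 1.2]
grip_width: -0.0
```

Request:
{"fn": "send_rows", "kwargs": {"steps": [[[-0.0005,0,0],0],[[-0.001,0,0],0],[[-0.0015,0,0],0],[[-0.002,0,0],0],[[-0.002,0,0],0],[[-0.002,0,0],0],[[-0.002,0,0],0],[[-0.002,0,0],0]]}}

```text
clock: 14.6
position: [0.5213, -0.1393, 0.0604]
ee_rot: [0.913, -0.408, 0.0, 0.0]
ft_force: [0.6, -6.3, 0.0]
grip_width: 0.001
```

```bash
python3 k.py s10
python3 - <<'E'
from h import *
a=-2.4125;R=np.array([[np.cos(a),-np.sin(a)],[np.sin(a),np.cos(a)]])
for ang in (1.55,1.65,1.75):
    b=ang+np.arctan2(-.032,-.038)-1.75
    l=np.array([.088+.034*np.cos(b),.032+.034*np.sin(b)])@R.T+[.5483,-.0809]
    print(ang,[((proj('side',[*l,z])-[255,190]+.5)*7-.5).round(0).tolist() for z in(.071,.051)])
E
```

```text
local TCP [0.0589089  0.02609648] 0.06040490839450183 [ 0.64816138 -6.28741483  0.04746782]
1.55 [[[293.0, 344.0]], [[294.0, 401.0]]]
1.65 [[[282.0, 345.0]], [[283.0, 402.0]]]
1.75 [[[270.0, 346.0]], [[271.0, 403.0]]]
```

View pics/s10c.png

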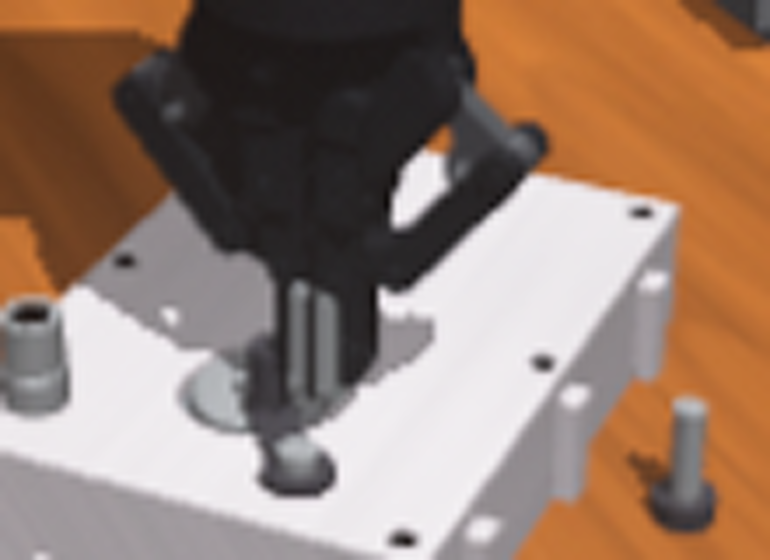

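Request:
{"fn": "send_rows", "kwargs": {"steps": [[[-0.0005,0,0],0],[[-0.001,0,0],0],[[-0.001,0,0],0],[[-0.0015,0,0],0],[[-0.0015,0,0],0],[[-0.002,0,0],0],[[-0.002,0,0],0],[[-0.002,0,0],0]]}}

```text
clock: 15.65
position: [0.5208, -0.139, 0.0607]
ee_rot: [0.913, -0.409, 0.002, 0.0]
ft_force: [5.6, -9.4, -2.0]
grip_width: -0.001
```

```bash
python3 k.py s11
```

```text
local TCP [0.05909148 0.0255333 ] 0.06065162003131419 [ 5.5781106  -9.35752686 -2.04135874]
```

View pics/s11c.png

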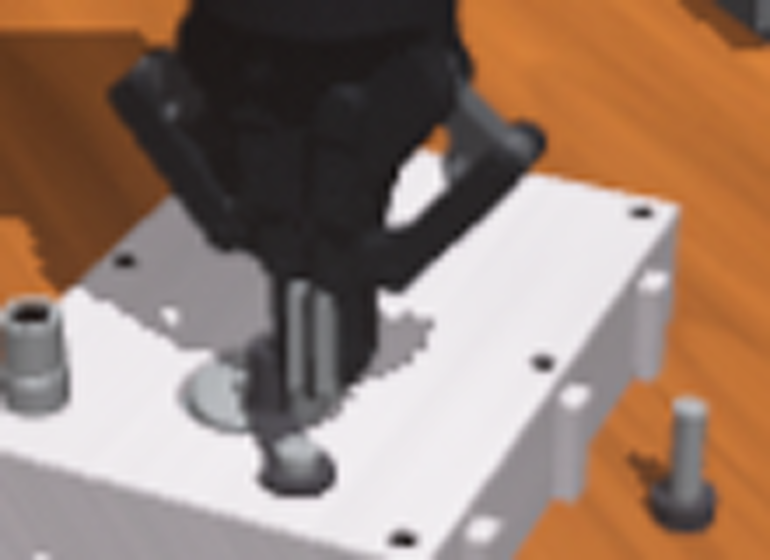

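Request:
{"fn": "send_rows", "kwargs": {"steps": [[[0.003,0,0],0],[[0.008,0,0],0],[[0.016,0,0],0],[[0.02,0,-0.02],0],[[0.02,0,-0.06],0],[[0.02,0,-0.1],0],[[0.02,0,-0.14],0],[[0.02,0,-0.16],0]]}}

```text
clock: 16.7
position: [0.5341, -0.1523, 0.2227]
ee_rot: [0.913, -0.408, 0.001, -0.0]
ft_force: [0.1, -0.5, -0.2]
grip_width: 0.005
```

Run:
```python
from h import *
rel([.3,-.45,.23],-150)
```

```text
shift [ 0.0657  0.3729 -0.0078] spin 0.2066 cur yaw_y -138.16 pos [ 0.5341 -0.1523  0.2227] f [ 0.1  -0.52 -0.2 ] t 16.7 w 0.005
```

Request:
{"fn": "send_rows", "kwargs": {"steps": [[[0.005,0.03,0],0.03],[[0.014,0.08,0],0.06],[[0.024,0.135,0],0.1],[[0.034,0.19,0],0.14],[[0.044,0.25,0],0.17],[[0.054,0.305,0],0.2],[[0.062,0.35,0],0.2],[[0.065,0.37,0],0.2]]}}

```text
clock: 17.7
position: [0.2988, -0.4495, 0.2201]
ee_rot: [0.867, -0.499, -0.0, 0.0]
ft_force: [0.1, 0.3, 0.6]
grip_width: -0.0
```

Run:
```python
from h import *
snap('side','s12');crop('s12','s12c',235,200,365,300,6)
snap('top','t12');crop('t12','t12c',240,135,375,270,4.4)
```

```text
(no output)
```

View pics/s12c.png

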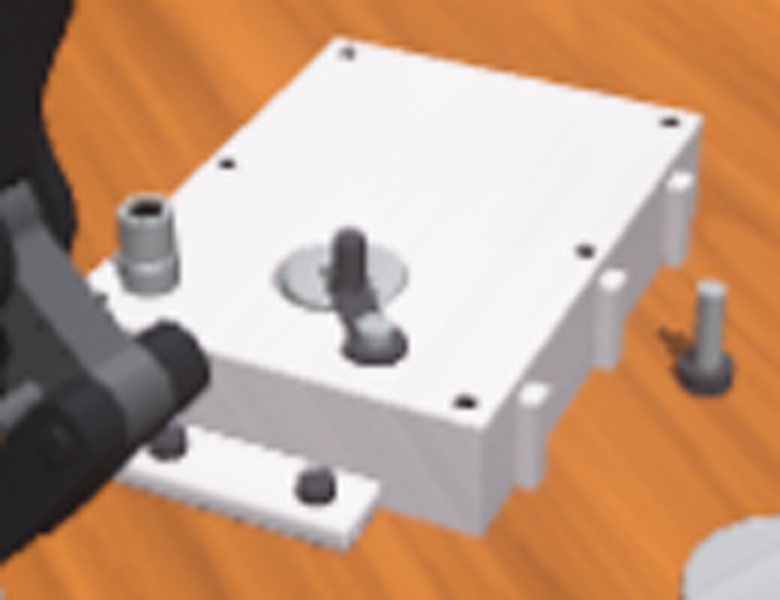

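View pics/t12c.png

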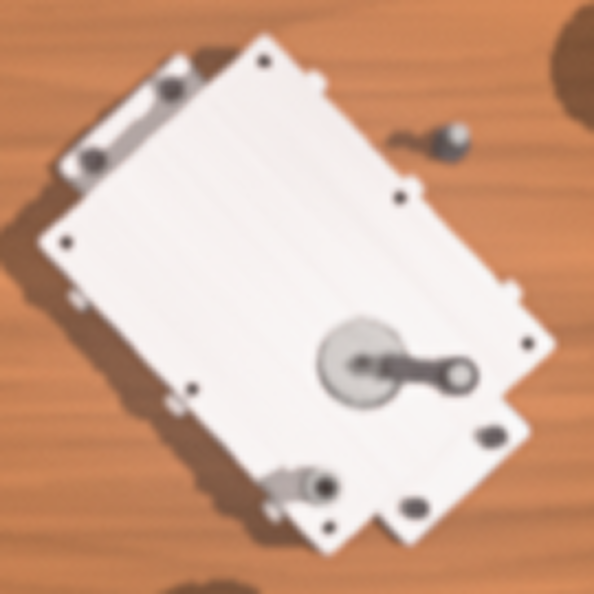

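Run:
```python
from h import *
a=-2.4125;R=np.array([[np.cos(a),-np.sin(a)],[np.sin(a),np.cos(a)]])
p=atz('side',(np.array([[350,236.],[376,328]])+.5)/6-.5+[235,200],[.071,.057])[:,:2]
l=(p-[.5483,-.0809])@R; d=l[0]-[.088,.032]; d2=l[0]-l[1]
o=np.arctan2(-.032,-.038)-1.75
for e in(d,d2): print(l,np.hypot(*e),np.arctan2(e[1],e[0])-o)
```

```text
[[0.06194893 0.00948687]
 [0.08938008 0.03221735]] 0.034431078739538316 1.762783090506029
[[0.06194893 0.00948687]
 [0.08938008 0.03221735]] 0.03562502750478327 1.7420679647122865
```

At the end stop (about 1.75 rad); the cap is seated and the bystanders haven't moved.

```bash
python3 -c "
from workcell import manip
print(manip.hand_in())"
```

```text
the job is handed in; nothing more can be done
None
```

The cap is seated in the recess, the keeper is over it at its end stop, and I handed the job in at about 18 s of the 48 s allowed.

- **Cap:** I pushed it across the face with the slightly open fingertips until it dropped in. The side camera's depth put the whole cap at about 45 mm, flush with the top face to within about 1 mm of noise.
- **Keeper:** I pushed the post round with the shut fingertips. At the end the post barely moved (0.5 mm of 2 mm commanded), and the force readings between moves peaked at about 11 N. The final side picture gives an angle of 1.74–1.76 rad against the 1.75 stop.
- **Everything else:** The socket and bolt look unmoved in the final crops. The other bystanders were away from the working area and I did not check them again individually. I backed the robot clear before handing in.

The two cameras disagreed by about 2 mm on where the housing sits. I went mainly by the side camera, which matched the fingertip position, and for the keeper push took the mean of the two.

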